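# Weigh stand hubs by feel and slide them home in their lanes

## Robot

A 6-joint arm with a two-finger parallel gripper is mounted at the origin on the work surface. World frame = base frame: x ahead of the robot, y to its left, z up, the work surface at z = 0. Lengths are in m, angles in rad, forces in N, time in s.
With the tool pointing down it reaches from about 0.35 to 0.975 m from the base axis. Payload 4.9 kg.
Tool frame: the origin (TCP) lies on the centre line of the jaws, within the pads' length; the fingertips stand 22 mm ahead of it and the grasp point (between the pads) lies 3 mm ahead of it (manip.tcp_to_tips is the distance from the TCP to the fingertips, in m); z points along the fingers, x is the direction in which the jaws open and shut, and the axes are right-handed (so a half turn about z gives the same grasp; the last joint's range is limited). The gripper opens to 85 mm and grips with 20 to 120 N. Pads are 22 mm wide; open, the fingers measure 114 mm over their backs; the gripper's body (76 mm by 85 mm) begins 54 mm behind the grasp point. The pads swing forward as they close: fully open they stand 13 mm farther back than shut.
Start: joints at [0.996, 0.053, 1.613, -0, 1.476, -0.119], TCP at [0.275, 0.561, 0.253] pointing down, gripper open.
Joint ranges: [-3.01, 3.01], [-1.01, 2.22], [0.06, 2.58], [-1.02, 4.17], [0.09, 2.62], [-3.14, 3.14]. Speed limits (rad/s): [2.57, 2.57, 3.14, 3.14, 3.14, 3.14].

## Interface

Orientations are given as a unit quaternion [w, x, y, z].
In Python, from plant import manip gives the robot as it stands.
- The arm moves only by the shell command python3 -m pendant 'ROWS'. ROWS is a JSON object of lists of equal length, an entry for each row: "linear": the shift along the tool's x, y, z in cm, a list of three; "rotation": the turn, a rotation vector about the tool's x, y, z in degrees, a list of three; "grip": the closure, from 0 (fully open) to 1 (shut). A call has exactly 10 rows; each row is the pose to reach, as a shift and turn from the pose commanded when the call began, along the tool's axes at that moment; what a row does not reach only later rows make up. A row lasts 1/12 s, in which the tool goes at most 41.7 mm and 7.16 degrees, less where a joint would pass 70% of its speed; a pose out of reach is approached as far as the arm can. A call with a gripper value outside its range is refused whole. The fingers move at their own pace and stop on an object; the grip force is fixed at half the most. Time passes only in rows, so rows that repeat a pose let the fingers close, or fill a call up. It gives the time, the measured TCP pose, the force and the opening at its end, in the units of the state.
- manip.state(): the state, without advancing time (a new reading comes with each control period).
- manip.grab_frame(name): name is "scene" or "side" or "wrist"; returns the picture (384x512x3 uint8, red, green, blue); there is no depth.
- manip.calibration(name): a dict with "fx", "fy", "cx", "cy" (pixels), "cam_to_world" (4x4, takes a point from camera to world coordinates). Camera axes: x right, y up, looking along -z (the intrinsics and any distortion apply to the point x, -y, -z); pixel columns grow to the right and rows downward; lengths in m; the calibration is good to about 2 mm. A picture is of the moment at which its call begins: read the wrist's pose just before it. calibration takes no time and is no camera call; for the wrist camera it gives the pose at the moment of the call.
- manip.job_done(): hands the job in, once; it reports no verdict.
The state is a dict: "time": time; "joint_pos": joint angles; "joint_vel": joint speeds; "joint_efforts": joint torques, N m; "tool_pos": TCP position; "tool_rot": TCP orientation; "contact_force": force on the tool from outside, world axes, zero at the start; "ft_torque": the same for the moment, N m; "gripper_width": opening from 0.0 (shut) to 1.0 (fully open).
Only numpy, scipy, OpenCV 4.12 (cv2) and the standard library are available. Lean on these libraries where they do the work, as an engineer would, in place of code of your own. Each camera call takes 0.05 s, during which the arm holds its last target. There are 200 camera calls.

## Task

The two dark stand hubs on the bench look alike, but each is either hollow (0.2 kg), plaster-filled (0.45 kg) or solid (0.75 kg): lift each one to feel which it is, then set it gently and upright in the front of its lane of the rack (as seen from the robot: hollow in the left lane, filled in the middle, solid in the right). Slide it back until it is fully home against the back stop with the brass tally pin pushed in flush, feeling for the stop and never pushing it against the stop with more than about 20 N, and let go; leave the tin, the spanner and the plaster block where they are.

Things in the scene. Friction and masses are not known exactly. Their poses are not given: they have to be found in the camera images.
- hub_a_center (a point): closed dark steel hub standing upright: drum 70 mm dia, 50 mm high, with a round boss on top, 30 mm dia, 36 mm high (86 mm in all); grip the boss. Site on its axis, half-way up (43 mm above its underside). Mass within 8 %: 0.20 hollow, 0.45 filled or 0.75 kg solid; the outside does not tell. The two hubs are never of the same kind; any two of the three kinds may be there.
- hub_b_center (a point): The other, look-alike hub: closed dark steel hub standing upright: drum 70 mm dia, 50 mm high, with a round boss on top, 30 mm dia, 36 mm high (86 mm in all); grip the boss. Site on its axis, half-way up (43 mm above its underside). Mass within 8 %: 0.20 hollow, 0.45 filled or 0.75 kg solid; the outside does not tell. 
- rack: fixed rack: base 210 x 284 x 8 mm, three lanes between four wooden dividers (8 mm thick, tops 37 mm above the bench, 90 mm apart). Lanes run along its x, open at the -x end facing the robot. Origin: centre of the underside; y to the left lane. At the back of each lane a steel stop (top 48 mm above the bench) is clamped at a depth that differs by lane and is not given.
- lane_left: smooth plastic floor of the left lane (+y of the rack), for a hollow hub: 205 x 80 x 4 mm, top 12 mm above the bench. Origin: centre of its underside; x along the lane to the back, y left. A hub set down with its axis at x = -45 mm is clear of the pin; fully home its axis is at x = 8 to 32 mm, depending on the stop (stop's face 35 mm beyond the axis).
- lane_mid: smooth plastic floor of the middle lane, for a plaster-filled hub: 205 x 80 x 4 mm, top 12 mm above the bench. Origin: centre of its underside; x along the lane to the back, y left. A hub set down with its axis at x = -45 mm is clear of the pin; fully home its axis is at x = 8 to 32 mm, depending on the stop (stop's face 35 mm beyond the axis).
- lane_right: smooth plastic floor of the right lane (-y), for a solid hub: 205 x 80 x 4 mm, top 12 mm above the bench. Origin: centre of its underside; x along the lane to the back, y left. A hub set down with its axis at x = -45 mm is clear of the pin; fully home its axis is at x = 8 to 32 mm, depending on the stop (stop's face 35 mm beyond the axis).
- pin_left (a joint): brass tally pin (14 mm dia, axis 30 mm above the bench) in the front face of the left lane's stop (m): 0 = sticking out 12 mm (the start), 0.012 = flush, where the hub's drum meets the stop's face. About 4 N of friction, no spring; stays where it is pushed. The face itself is cushioned: it gives 1 mm for each 3 N, 7 mm at most, and springs back.
- pin_mid (a joint): brass tally pin (14 mm dia, axis 30 mm above the bench) in the front face of the mid lane's stop (m): 0 = sticking out 12 mm (the start), 0.012 = flush, where the hub's drum meets the stop's face. About 4 N of friction, no spring; stays where it is pushed. The face itself is cushioned: it gives 1 mm for each 3 N, 7 mm at most, and springs back.
- pin_right (a joint): brass tally pin (14 mm dia, axis 30 mm above the bench) in the front face of the right lane's stop (m): 0 = sticking out 12 mm (the start), 0.012 = flush, where the hub's drum meets the stop's face. About 4 N of friction, no spring; stays where it is pushed. The face itself is cushioned: it gives 1 mm for each 3 N, 7 mm at most, and springs back.
- tin: bystander: plain closed aluminium tin, 70 mm in diameter, 100 mm high; origin at the centre of its underside
- spanner: bystander: steel spanner 160 mm long lying on the bench, along its own x; origin on its underside
- plaster_block: bystander: plaster block 90 x 60 x 40 mm; origin at the centre of its underside

How it is judged:
At the end, for the whole second after the job is handed in: Each hub stands upright (0.08 rad), at rest and let go, in the lane for its weight (hollow left, filled middle, solid right), within 12 mm of the centre line, axis 2 to 40 mm behind the lane's middle, that lane's pin pushed in at least 9.5 of 12 mm (((contact force between hub_a and lane_left between 1.2 and 3 N and y of hub_a_center in the frame of lane_left between -0.012 and 0.012 m and x of hub_a_center in the frame of lane_left between 0.002 and 0.04 m and z of hub_a_center in the frame of lane_left between 0.042 and 0.052 m and value of joint pin_left above 0.0095 m) or (contact force between hub_a and lane_mid between 3.4 and 5.6 N and y of hub_a_center in the frame of lane_mid between -0.012 and 0.012 m and x of hub_a_center in the frame of lane_mid between 0.002 and 0.04 m and z of hub_a_center in the frame of lane_mid between 0.042 and 0.052 m and value of joint pin_mid above 0.0095 m) or (contact force between hub_a and lane_right between 6.1 and 9.6 N and y of hub_a_center in the frame of lane_right between -0.012 and 0.012 m and x of hub_a_center in the frame of lane_right between 0.002 and 0.04 m and z of hub_a_center in the frame of lane_right between 0.042 and 0.052 m and value of joint pin_right above 0.0095 m)) and ((contact force between hub_b and lane_left between 1.2 and 3 N and y of hub_b_center in the frame of lane_left between -0.012 and 0.012 m and x of hub_b_center in the frame of lane_left between 0.002 and 0.04 m and z of hub_b_center in the frame of lane_left between 0.042 and 0.052 m and value of joint pin_left above 0.0095 m) or (contact force between hub_b and lane_mid between 3.4 and 5.6 N and y of hub_b_center in the frame of lane_mid between -0.012 and 0.012 m and x of hub_b_center in the frame of lane_mid between 0.002 and 0.04 m and z of hub_b_center in the frame of lane_mid between 0.042 and 0.052 m and value of joint pin_mid above 0.0095 m) or (contact force between hub_b and lane_right between 6.1 and 9.6 N and y of hub_b_center in the frame of lane_right between -0.012 and 0.012 m and x of hub_b_center in the frame of lane_right between 0.002 and 0.04 m and z of hub_b_center in the frame of lane_right between 0.042 and 0.052 m and value of joint pin_right above 0.0095 m)) and angle between each of hub_a_center, hub_b_center's own z axis and vertical below 0.08 rad and linear speed of each of hub_a, hub_b below 0.01 m/s); the robot touches nothing.
It fails at once if a hub is pressed against the rack (dividers, back stop, tally pin) with more than 22 N (contact force between any of hub_a, hub_b and rack above 22 N).
It fails at once if a hub is dropped into the rack (falls more than about 8 mm: over 0.4 m/s there, less than 20 mm above the lane floor) ((linear speed of hub_a above 0.4 m/s and z of hub_a_center in the frame of rack below 0.075 m and x of hub_a_center in the frame of rack between -0.12 and 0.12 m and y of hub_a_center in the frame of rack between -0.14 and 0.14 m) or (linear speed of hub_b above 0.4 m/s and z of hub_b_center in the frame of rack below 0.075 m and x of hub_b_center in the frame of rack between -0.12 and 0.12 m and y of hub_b_center in the frame of rack between -0.14 and 0.14 m)).
It fails at once if the tin, the spanner or the plaster block is moved by more than 15 mm (distance of any of tin, spanner, plaster_block from where it was at the start of the episode above 0.015 m).
It also fails if it takes over 72 s, if anything falls off the work surface, if the arm or the gripper's body presses on something with over 40 N, if the wrist force passes 120 N, or if a joint passes its speed limit or range.

## Working session

There is one attempt and no reset: what is moved stays moved. The work goes in short steps, Python scripts to look and compute and a shell command to move; the robot and the scene stay as the last step left them, time stands still between calls to the robot, and variables do not carry over. Pictures are saved under pics/ and viewed, about 8 in all and at most 12, crops included, and the job is handed in when it is done.

```bash
ls; mkdir -p pics; python3 - <<'E'
from plant import manip
import cv2,numpy as np
a=[manip.grab_frame(n) for n in("scene","side")]
for n,i in zip(("scene","side"),a): cv2.imwrite(f"pics/{n}0.png",i[:,:,::-1])
for n in("scene","side"):
  c=manip.calibration(n);print(n,{k:(np.round(v,3).tolist() if hasattr(v,'__len__') and not isinstance(v,str) else v) for k,v in c.items()})
print(manip.state())
E
```

```text
pics
scene {'fx': 420.4276393990651, 'fy': 420.4276393990651, 'cx': 254.11407850808894, 'cy': 195.36260753776236, 'cam_to_world': [[0.085, -0.785, 0.613, 1.342], [0.996, 0.069, -0.05, -0.075], [-0.003, 0.615, 0.788, 1.034], [0.0, 0.0, 0.0, 1.0]]}
side {'fx': 349.6528267312733, 'fy': 349.6528267312733, 'cx': 253.04863973335281, 'cy': 191.74241177516586, 'cam_to_world': [[0.752, 0.432, -0.497, 0.164], [-0.659, 0.491, -0.57, -0.519], [-0.003, 0.757, 0.654, 0.669], [0.0, 0.0, 0.0, 1.0]]}
{'time': 0.1, 'joint_pos': array([ 9.96000251e-01,  5.33100345e-02,  1.61416090e+00, -3.01026267e-05,
        1.47601748e+00, -1.18977171e-01]), 'joint_vel': array([ 0.00081049, -0.00151191, -0.00185685,  0.00016135,  0.00013691,
        0.00065329]), 'joint_efforts': array([ 8.96937718e-05, -3.94905174e+01, -3.71363783e+01, -1.62362512e-04,
        3.84782528e-03,  7.65250775e-06]), 'tool_pos': array([0.27482735, 0.56074331, 0.25217152]), 'tool_rot': array([ 4.16027563e-04,  8.48585257e-01,  5.29057806e-01, -8.51834953e-04]), 'contact_force': array([ 0.90106953, -0.83494974,  0.23881363]), 'ft_torque': array([-0.05119571, -0.0188579 , -0.00197874]), 'gripper_width': 0.9974585128422301}
```

View pics/scene0.png

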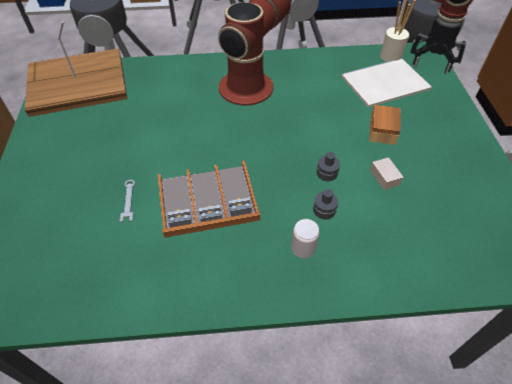

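View pics/side0.png

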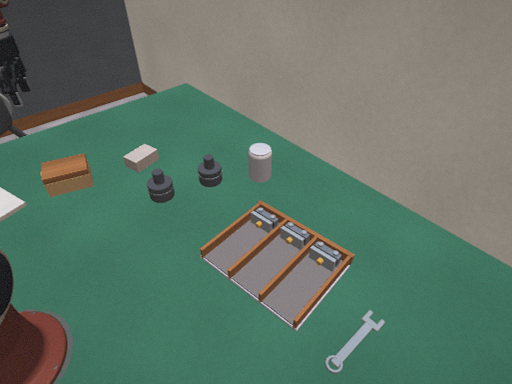

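The scene view shows hubs at about (328,166) and (326,204), the tin at (305,240), the block at (388,173), the spanner at (128,200) and the rack spanning x 158–258, y 165–232. The side view shows the same layout, with brass pins at about (259,224), (290,240) and (320,261). Next I'll enlarge both views to pick points.

```bash
python3 - <<'E'
import cv2,numpy as np
s=cv2.imread("pics/scene0.png");d=cv2.imread("pics/side0.png")
def up(i,x,y,w,h,k):
  o=cv2.resize(i[y:y+h,x:x+w],None,fx=k,fy=k,interpolation=cv2.INTER_CUBIC)
  for j in range(0,w,10): cv2.line(o,(j*k,0),(j*k,4 if (x+j)%50 else 12),(0,255,255),1)
  for j in range(0,h,10): cv2.line(o,(0,j*k),(4 if (y+j)%50 else 12,j*k),(0,255,255),1)
  return o
A=up(s,150,150,110,90,4);B=up(s,290,140,90,120,4)[:360]
C=up(d,190,190,170,140,2);C=up(d,195,195,165,130,3)[:240*2]
cv2.imwrite("pics/c1.png",np.hstack([A,B]))
for n,i in(("scene",s),("side",d)):
  g=i.max(2); m=(g<75).astype(np.uint8)
  nl,l,st,ce=cv2.connectedComponentsWithStats(m)
  print(n,[(st[k].tolist(),ce[k].round(1).tolist()) for k in range(1,nl) if 80<st[k,4]<1500])
E
```

```text
scene [([14, 0, 20, 33, 166], [24.2, 15.2]), ([71, 0, 82, 57, 967], [114.1, 24.4]), ([185, 0, 17, 54, 264], [193.1, 21.5]), ([228, 0, 32, 20, 434], [243.6, 10.6]), ([242, 0, 50, 59, 1009], [266.5, 29.7]), ([433, 0, 39, 14, 257], [453.0, 6.9]), ([298, 21, 7, 20, 83], [301.3, 30.3]), ([219, 29, 27, 29, 555], [232.0, 43.0]), ([84, 42, 11, 11, 85], [88.9, 47.7]), ([228, 56, 37, 38, 976], [246.7, 75.4]), ([26, 94, 101, 20, 270], [72.9, 103.7]), ([0, 99, 15, 27, 92], [6.1, 112.0]), ([0, 134, 7, 25, 90], [1.9, 144.1]), ([317, 165, 22, 16, 184], [326.7, 174.2]), ([313, 203, 24, 16, 180], [323.5, 212.2])]
side [([204, 158, 10, 12, 95], [208.6, 163.9]), ([198, 169, 24, 18, 248], [210.0, 178.9]), ([152, 173, 12, 12, 104], [158.3, 178.7]), ([148, 183, 26, 20, 285], [161.6, 194.2]), ([0, 253, 13, 64, 618], [5.0, 283.5])]
```

View pics/c1.png

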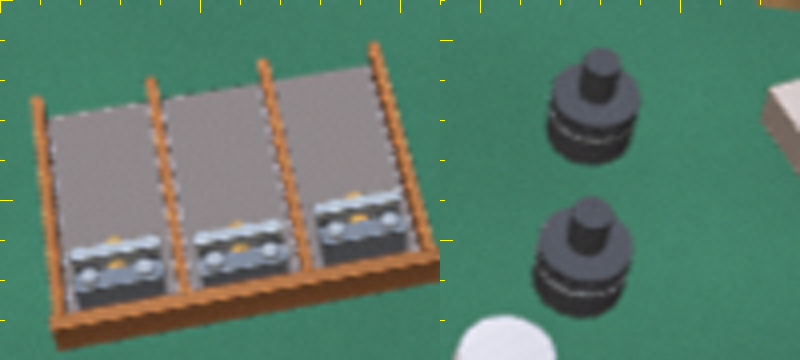

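The crop shows boss top centres at about (329.7,155.2) and (327.6,192.4), with the front ends of the four divider tops at (159.1,174.1), (187.6,169.6), (215.6,165.1) and (243.4,160.9). I'll cast rays through these points.

```bash
cat > h.py <<'E'
import numpy as np
from plant import manip
def ray(n,u,v,c=None):
  c=c or manip.calibration(n);T=np.array(c["cam_to_world"])
  d=T[:3,:3]@np.array([(u-c["cx"])/c["fx"],-(v-c["cy"])/c["fy"],-1]);return T[:3,3],d
def pl(n,u,v,z,c=None):
  o,d=ray(n,u,v,c);return (o+d*(z-o[2])/d[2])[:2].round(4)
def pj(n,p,c=None):
  c=c or manip.calibration(n);T=np.array(c["cam_to_world"]);q=T[:3,:3].T@(np.array(p)-T[:3,3])
  return np.round([c["cx"]+c["fx"]*q[0]/-q[2],c["cy"]-c["fy"]*q[1]/-q[2]],1)
E
python3 - <<'E'
from h import *
import cv2
for uv in((329.7,155.2),(327.6,192.4)): 
  p=pl("scene",*uv,.086);print("hub",p,"side px top",pj("side",[*p,.086]))
f=np.array([pl("scene",*uv,.037) for uv in((159.1,174.1),(187.6,169.6),(215.6,165.1),(243.4,160.9))]);print(f,np.linalg.norm(np.diff(f,axis=0),axis=1))
for uv in((162.9,229.6),(258.9,213.6)):print("back",pl("scene",*uv,.037))
d=cv2.imread("pics/side0.png")
A=cv2.resize(d[195:325,195:360],None,fx=4,fy=4,interpolation=cv2.INTER_CUBIC)
B=cv2.resize(d[140:210,140:280],None,fx=4,fy=4,interpolation=cv2.INTER_CUBIC)
o=np.zeros((600,800,3),np.uint8);o[:520,:660]=A;o[:0]=0
cv2.imwrite("pics/c2.png",o[:520,:660])
# pins brass
hsv=cv2.cvtColor(d,cv2.COLOR_BGR2HSV);m=cv2.inRange(hsv,(15,150,150),(28,255,255))
n,l,st,ce=cv2.connectedComponentsWithStats(m)
print([(st[k].tolist(),ce[k].round(1).tolist(),pl("side",*ce[k],.03)) for k in range(1,n) if st[k,4]>4])
E
```

```text
hub [0.4679 0.2306] side px top [157.1 170.7]
hub [0.612 0.196] side px top [207.4 156.1]
[[ 0.4561 -0.3018]
 [ 0.445  -0.213 ]
 [ 0.4336 -0.1242]
 [ 0.4232 -0.0347]] [0.08949106 0.08952877 0.09010222]
back [ 0.6663 -0.2799]
back [ 0.6346 -0.0041]
[([256, 222, 6, 4, 17], [258.6, 223.4], array([ 0.5797, -0.0626])), ([287, 237, 5, 5, 14], [289.3, 239.1], array([ 0.6003, -0.1507])), ([317, 258, 6, 5, 17], [319.8, 260.0], array([ 0.6074, -0.2407]))]
```

View pics/c2.png

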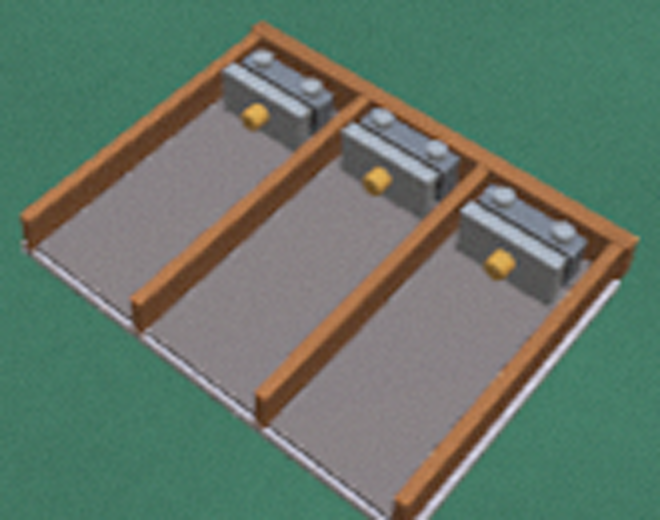

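The crop shows the pins in rack frame at y ≈ +88, −2 and −92 mm. The rack yaw comes out near 7°, with its centre at about (0.5445,−0.1555). I'll write a helper for move deltas and go above the nearer hub.

```bash
cat >> h.py <<'E'
from scipy.spatial.transform import Rotation as R
C=np.array([.5445,-.1555]);YAW=np.deg2rad(6.9)
def rk(x,y): c,s=np.cos(YAW),np.sin(YAW);return C+np.array([c*x-s*y,s*x+c*y])
def st():
  s=manip.state();q=s["tool_rot"];return s,np.array(s["tool_pos"]),R.from_quat([q[1],q[2],q[3],q[0]])
def go(x,y,z,yaw=96.9):
  s,p,r=st();a=np.deg2rad(yaw);X=[np.cos(a),np.sin(a),0];Y=[np.sin(a),-np.cos(a),0]
  t=R.from_matrix(np.array([X,Y,[0,0,-1]]).T)
  print("lin cm",(r.inv().apply(np.array([x,y,z])-p)*100).round(2),"rot",np.rad2deg((r.inv()*t).as_rotvec()).round(2))
def show():
  s,p,r=st();c,sn=np.cos(YAW),np.sin(YAW);d=p[:2]-C;f=np.array(s["contact_force"])
  print("t",round(s["time"],2),"tcp",p.round(4),"rack",np.round([c*d[0]+sn*d[1],-sn*d[0]+c*d[1]],4),"F",f.round(2),"Flane",round(c*f[0]+sn*f[1],2),"w",round(s["gripper_width"],3),"T",np.round(s["ft_torque"],2))
E
python3 -c "
from h import *
go(.468,.2306,.2)
print(pl('scene',305.5,228.5,.1),pl('scene',388,168,.04))
for y in(.09,0,-.09):print(rk(-.045,y))"
```

```text
lin cm [-21.13  31.88   5.25] rot [ -0.04   0.1  -33.02]
[0.7383 0.1102] [0.4963 0.4178]
[ 0.4890136 -0.071558 ]
[ 0.49982592 -0.16090616]
[ 0.51063824 -0.25025432]
```

```bash
python3 -m pendant '{"linear":[[-2,3,0.5],[-5,7,1.2],[-8,12,2],[-12,18,3],[-15.5,23,4],[-18.5,27.5,4.6],[-20.4,30.6,5],[-21.13,31.88,5.25],[-21.13,31.88,5.25],[-21.13,31.88,5.25]],"rotation":[[0,0,-5],[0,0,-10],[0,0,-15],[0,0,-20],[0,0,-25],[0,0,-30],[0,0,-33],[0,0,-33],[0,0,-33],[0,0,-33]],"grip":[0,0,0,0,0,0,0,0,0,0]}'; python3 - <<'E'
from h import *
import cv2
show();c=manip.calibration("wrist");i=manip.grab_frame("wrist");cv2.imwrite("pics/w1.png",i[:,:,::-1]);np.save("w1c.npy",c,allow_pickle=True)
print(pj("wrist",[.468,.2306,.086],c),pj("wrist",[.612,.196,.086],c))
E
```

```text
time: 0.93
tool_pos: [0.4695, 0.2271, 0.1995]
tool_rot: [0.0, 0.665, 0.747, -0.001]
contact_force: [-0.2, 0.1, -0.6]
gripper_width: 0.999
t 0.93 tcp [0.4695 0.2271 0.1995] rack [-0.0285  0.3889] F [-0.22  0.08 -0.63] Flane -0.21 w 0.999 T [ 0.03  0.02 -0.01]
[262.4 194.6] [212.5 321.7]
```

View pics/w1.png

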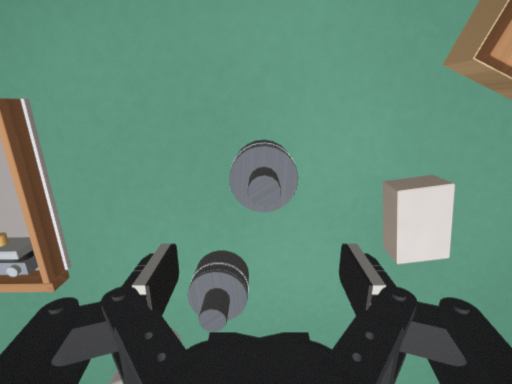

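The wrist view agrees: the boss tops are at about (264.5,191) for the near hub and (213,320) for the other, against predictions of (262.4,194.6) and (212.5,321.7).

```bash
python3 - <<'E'
from h import *
c=np.load("w1c.npy",allow_pickle=True).item()
print(pl("wrist",264.5,191,.086,c),pl("wrist",213,320,.086,c))
show();go(.4665,.230,.0785)
E
```

```text
[0.4645 0.232 ] [0.6098 0.1964]
t 0.98 tcp [0.47   0.2265 0.1993] rack [-0.0281  0.3882] F [ 0.98 -1.18  0.06] Flane 0.83 w 0.999 T [-0.05 -0.    0.02]
lin cm [ 0.42 -0.29 12.08] rot [-0.07  0.15 -0.31]
```

```bash
python3 -m pendant '{"linear":[[0.5,-0.35,1],[0.5,-0.35,3],[0.5,-0.35,5.5],[0.5,-0.35,8],[0.5,-0.35,10],[0.5,-0.35,11.2],[0.5,-0.35,11.8],[0.5,-0.35,12.05],[0.5,-0.35,12.05],[0.5,-0.35,12.05]],"rotation":[[0,0,0],[0,0,0],[0,0,0],[0,0,0],[0,0,0],[0,0,0],[0,0,0],[0,0,0],[0,0,0],[0,0,0]],"grip":[0,0,0,0,0,0,0,0,0,0]}';python3 -c "
from h import *
show()"; python3 -m pendant '{"linear":[[0,0,0],[0,0,0],[0,0,0],[0,0,0],[0,0,0],[0,0,0],[0,0,0],[0,0,0],[0,0,0],[0,0,0]],"rotation":[[0,0,0],[0,0,0],[0,0,0],[0,0,0],[0,0,0],[0,0,0],[0,0,0],[0,0,0],[0,0,0],[0,0,0]],"grip":[0.2,0.4,0.6,0.8,1,1,1,1,1,1]}'; python3 -c "
from h import *
show()"
```

```text
time: 1.82
tool_pos: [0.465, 0.2363, 0.0815]
tool_rot: [0.0, 0.663, 0.748, 0.001]
contact_force: [0.3, -0.2, -0.3]
gripper_width: 1.001
t 1.82 tcp [0.465  0.2363 0.0815] rack [-0.0319  0.3985] F [ 0.29 -0.17 -0.34] Flane 0.26 w 1.001 T [ 0.05  0.02 -0.01]
time: 2.65
tool_pos: [0.465, 0.2349, 0.081]
tool_rot: [0.001, 0.663, 0.748, -0.0]
contact_force: [1.3, -5.0, 4.3]
gripper_width: 0.336
t 2.65 tcp [0.465  0.2349 0.081 ] rack [-0.032   0.3971] F [ 1.3  -5.01  4.32] Flane 0.69 w 0.336 T [-0.96 -0.06  0.05]
```

```bash
python3 -m pendant '{"linear":[[0,0,-0.2],[0,0,-0.6],[0,0,-1.2],[0,0,-2.2],[0,0,-3.4],[0,0,-4.6],[0,0,-5.5],[0,0,-6],[0,0,-6],[0,0,-6]],"rotation":[[0,0,0],[0,0,0],[0,0,0],[0,0,0],[0,0,0],[0,0,0],[0,0,0],[0,0,0],[0,0,0],[0,0,0]],"grip":[1,1,1,1,1,1,1,1,1,1]}'; cat >> h.py <<'E'
def favg(n=14):
  L=[]
  for k in range(n):
    manip.grab_frame("wrist");s=manip.state();L.append(list(s["contact_force"])+list(s["ft_torque"]))
  L=np.array(L);print("Favg",L.mean(0).round(2),"se",(L.std(0)/n**.5).round(2))
E
python3 - <<'E'
from h import *
import cv2
favg();show()
E
```

```text
time: 3.48
tool_pos: [0.4644, 0.2357, 0.1408]
tool_rot: [0.0, 0.663, 0.748, 0.0]
contact_force: [-0.4, -0.4, -6.6]
gripper_width: 0.331
Favg [ 0.05  0.05 -7.43  0.    0.    0.01] se [0.13 0.15 0.08 0.01 0.01 0.01]
t 4.18 tcp [0.4643 0.2357 0.1403] rack [-0.0326  0.398 ] F [-0.12 -0.01 -7.72] Flane -0.12 w 0.336 T [0.   0.03 0.06]
```

7.4 N corresponds to about 0.757 kg, so this hub is solid and goes in the right lane.

```bash
python3 -c "
from h import *
go(*rk(-.05,-.09),.2)"
```

```text
lin cm [-48.8   -1.72  -5.97] rot [-0.    0.   -0.01]
```

```bash
python3 -m pendant '{"linear":[[-0.5,0,-2],[-2,-0.1,-4],[-4.5,-0.2,-5.5],[-7.5,-0.3,-6],[-11,-0.4,-6],[-14.5,-0.5,-6],[-18,-0.7,-6],[-21.5,-0.8,-6],[-25,-1,-6],[-28,-1,-6]],"rotation":[[0,0,0],[0,0,0],[0,0,0],[0,0,0],[0,0,0],[0,0,0],[0,0,0],[0,0,0],[0,0,0],[0,0,0]],"grip":[1,1,1,1,1,1,1,1,1,1]}';python3 -m pendant '{"linear":[[-3.5,-0.1,0],[-7,-0.2,0],[-10.5,-0.3,0],[-13.5,-0.5,0],[-16,-0.5,0],[-18,-0.6,0],[-19.5,-0.6,0],[-20.5,-0.7,0],[-20.8,-0.7,0],[-20.8,-0.7,0]],"rotation":[[0,0,0],[0,0,0],[0,0,0],[0,0,0],[0,0,0],[0,0,0],[0,0,0],[0,0,0],[0,0,0],[0,0,0]],"grip":[1,1,1,1,1,1,1,1,1,1]}'; python3 - <<'E'
from h import *
import cv2
show();c=manip.calibration("wrist");i=manip.grab_frame("wrist");cv2.imwrite("pics/w2.png",i[:,:,::-1]);np.save("w2c.npy",c,allow_pickle=True)
for y in(-.135,-.045,.045): print(y,[pj("wrist",[*rk(x,y),.037],c).tolist() for x in(-.1,0)])
print("axis",pj("wrist",[*rk(-.05,-.09),.11],c),"tcp proj",pj("wrist",[*manip.state()["tool_pos"][:2],.12],c))
E
```

```text
time: 5.02
tool_pos: [0.4876, -0.0457, 0.2005]
tool_rot: [0.0, 0.664, 0.748, -0.0]
contact_force: [-0.2, -0.2, -8.5]
gripper_width: 0.331
time: 5.85
tool_pos: [0.5059, -0.2508, 0.2002]
tool_rot: [-0.0, 0.664, 0.748, 0.0]
contact_force: [0.6, 0.6, -7.2]
gripper_width: 0.334
t 5.85 tcp [ 0.5059 -0.2508  0.2002] rack [-0.0498 -0.09  ] F [ 0.62  0.57 -7.16] Flane 0.68 w 0.334 T [ 0.03  0.02 -0.01]
-0.135 [[213.0, 132.1], [217.5, 223.8]]
-0.045 [[303.0, 132.1], [298.6, 223.7]]
0.045 [[392.9, 132.1], [379.6, 223.7]]
axis [258.  204.7] tcp proj [258.9 209.5]
```

View pics/w2.png

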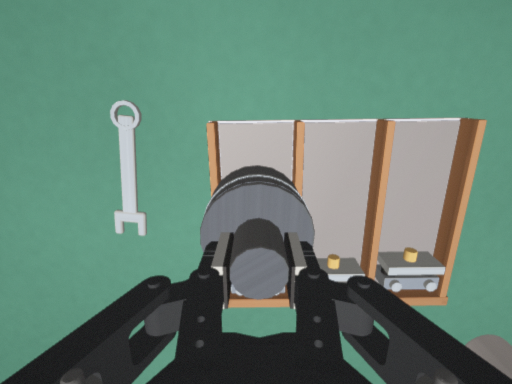

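The divider tops' front ends are at about (212,124), (300,123), (390,122) and (478,121). The hub is held upright and lies over the right lane. I'll scan colour rows for the exact lane gap.

```bash
python3 - <<'E'
from h import *
import cv2
i=cv2.imread("pics/w2.png");h=cv2.cvtColor(i,cv2.COLOR_BGR2HSV);c=np.load("w2c.npy",allow_pickle=True).item()
for r in (128,135,150):
  m=(h[r,:,1]>110)&(h[r,:,0]<22);x=np.flatnonzero(m);g=np.split(x,np.flatnonzero(np.diff(x)>1)+1)
  print(r,[(int(k[0]),int(k[-1])) for k in g if len(k)>2])
  print("  V",[i[r,a:a+26,2].tolist() for a in (206,294,374,452)])
def rf(p):
  d=p-C;co,s=np.cos(YAW),np.sin(YAW);return np.round([co*d[0]+s*d[1],-s*d[0]+co*d[1]],4)
for u in(208,218,294,304): print(u,rf(pl("wrist",u,135,.037,c)),"floor",rf(pl("wrist",u,135,.012,c)))
E
```

```text
128 [(213, 216), (295, 297), (377, 388), (460, 481)]
  V [[134, 198, 205, 205, 206, 205, 205, 192, 139, 107, 99, 112, 171, 192, 193, 193, 194, 193, 193, 193, 193, 193, 193, 192, 192, 192], [135, 118, 138, 205, 206, 206, 206, 206, 204, 202, 187, 186, 186, 185, 185, 184, 186, 185, 185, 185, 184, 185, 184, 184, 184, 185], [176, 176, 134, 124, 123, 119, 119, 118, 115, 113, 118, 123, 138, 195, 203, 203, 205, 203, 204, 203, 189, 178, 175, 175, 175, 174], [172, 171, 169, 169, 171, 170, 170, 130, 120, 120, 120, 119, 119, 118, 117, 116, 115, 114, 111, 111, 113, 116, 123, 124, 133, 181]]
135 [(213, 217), (294, 297), (376, 388), (458, 478)]
  V [[129, 208, 207, 206, 206, 205, 205, 201, 186, 125, 102, 100, 130, 198, 194, 193, 192, 191, 192, 192, 192, 192, 192, 191, 192, 192], [126, 121, 141, 199, 204, 207, 206, 206, 204, 199, 173, 183, 185, 185, 184, 186, 185, 184, 185, 185, 184, 183, 184, 183, 182, 184], [180, 135, 124, 123, 121, 119, 117, 116, 115, 117, 121, 137, 190, 203, 204, 205, 205, 204, 202, 191, 178, 175, 174, 175, 174, 175], [170, 170, 170, 170, 168, 146, 124, 121, 120, 120, 117, 117, 
[... 151 characters left out ...]
 188, 203, 205, 205, 205, 205, 200, 179, 121, 99, 105, 148, 194, 193, 191, 191, 191, 191, 191, 192, 191, 189, 191, 190], [120, 136, 194, 205, 205, 206, 205, 205, 204, 193, 186, 186, 185, 185, 183, 184, 184, 184, 183, 183, 184, 184, 183, 183, 182, 181], [123, 121, 120, 123, 119, 116, 115, 114, 119, 132, 183, 201, 204, 204, 204, 204, 203, 192, 176, 175, 174, 174, 175, 174, 175, 174], [171, 168, 144, 124, 121, 120, 118, 118, 115, 116, 116, 115, 112, 113, 111, 109, 115, 119, 126, 131, 175, 198, 200, 200, 200, 199]]
208 [-0.0971 -0.1401] floor [-0.0943 -0.1445]
218 [-0.0971 -0.1301] floor [-0.0943 -0.1336]
294 [-0.0972 -0.0539] floor [-0.0944 -0.0507]
304 [-0.0972 -0.0438] floor [-0.0944 -0.0398]
```

Both the wrist divider edges and the side-view pins put the rack about 2.5 mm further to −y, so I'll correct for that and lower.

```bash
sed -i 's/C=np.array(\[.5445,-.1555\])/C=np.array([.5448,-.1579])/' h.py; python3 -m pendant '{"linear":[[-0.1,0,0.5],[-0.25,0,1.5],[-0.25,0,3],[-0.25,0,4.5],[-0.25,0,6],[-0.25,0,7.4],[-0.25,0,8.6],[-0.25,0,9.4],[-0.25,0,9.8],[-0.25,0,9.8]],"rotation":[[0,0,0],[0,0,0],[0,0,0],[0,0,0],[0,0,0],[0,0,0],[0,0,0],[0,0,0],[0,0,0],[0,0,0]],"grip":[1,1,1,1,1,1,1,1,1,1]}';python3 -c "
from h import *
show()"; python3 -m pendant '{"linear":[[0,0,0.1],[0,0,0.2],[0,0,0.3],[0,0,0.4],[0,0,0.5],[0,0,0.6],[0,0,0.6],[0,0,0.6],[0,0,0.6],[0,0,0.6]],"rotation":[[0,0,0],[0,0,0],[0,0,0],[0,0,0],[0,0,0],[0,0,0],[0,0,0],[0,0,0],[0,0,0],[0,0,0]],"grip":[1,1,1,1,1,1,1,1,1,1]}'; python3 -c "
from h import *
show()"
```

```text
time: 6.73
tool_pos: [0.5056, -0.2527, 0.101]
tool_rot: [-0.001, 0.663, 0.748, -0.0]
contact_force: [-0.4, 0.6, -7.2]
gripper_width: 0.333
t 6.73 tcp [ 0.5056 -0.2527  0.101 ] rack [-0.0503 -0.0894] F [-0.36  0.55 -7.16] Flane -0.29 w 0.333 T [0.02 0.04 0.01]
time: 7.57
tool_pos: [0.5062, -0.2534, 0.0964]
tool_rot: [0.0, 0.663, 0.748, -0.0]
contact_force: [-0.2, 0.6, -7.2]
gripper_width: 0.331
t 7.57 tcp [ 0.5062 -0.2534  0.0964] rack [-0.0498 -0.0901] F [-0.21  0.58 -7.25] Flane -0.14 w 0.331 T [ 0.01 -0.01  0.03]
```

```bash
python3 -m pendant '{"linear":[[0,0,0.1],[0,0,0.15],[0,0,0.2],[0,0,0.25],[0,0,0.3],[0,0,0.3],[0,0,0.3],[0,0,0.3],[0,0,0.3],[0,0,0.3]],"rotation":[[0,0,0],[0,0,0],[0,0,0],[0,0,0],[0,0,0],[0,0,0],[0,0,0],[0,0,0],[0,0,0],[0,0,0]],"grip":[1,1,1,1,1,1,1,1,1,1]}'; python3 -c "
from h import *
show()"
```

```text
time: 8.4
tool_pos: [0.5062, -0.2533, 0.0933]
tool_rot: [0.0, 0.663, 0.748, -0.0]
contact_force: [1.0, 0.3, -6.8]
gripper_width: 0.333
t 8.4 tcp [ 0.5062 -0.2533  0.0933] rack [-0.0498 -0.0901] F [ 1.01  0.26 -6.85] Flane 1.03 w 0.333 T [ 0.02  0.   -0.02]
```

```bash
python3 -m pendant '{"linear":[[0,0,0.05],[0,0,0.1],[0,0,0.1],[0,0,0.15],[0,0,0.15],[0,0,0.15],[0,0,0.15],[0,0,0.15],[0,0,0.15],[0,0,0.15]],"rotation":[[0,0,0],[0,0,0],[0,0,0],[0,0,0],[0,0,0],[0,0,0],[0,0,0],[0,0,0],[0,0,0],[0,0,0]],"grip":[1,1,1,1,1,1,1,1,1,1]}'; python3 -c "
from h import *
show()"
```

```text
time: 9.23
tool_pos: [0.5067, -0.2537, 0.0929]
tool_rot: [0.001, 0.663, 0.748, 0.0]
contact_force: [-2.8, 0.5, 4.8]
gripper_width: 0.332
t 9.23 tcp [ 0.5067 -0.2537  0.0929] rack [-0.0494 -0.0905] F [-2.83  0.53  4.75] Flane -2.74 w 0.332 T [0.7  0.62 0.03]
```

Contact with the floor. I'll ease up 0.6 mm to keep the contact light, then slide back 45 mm.

```bash
python3 -m pendant '{"linear":[[0,0,-0.06],[0,0.3,-0.06],[0,0.8,-0.06],[0,1.5,-0.06],[0,2.2,-0.06],[0,2.9,-0.06],[0,3.6,-0.06],[0,4.2,-0.06],[0,4.5,-0.06],[0,4.5,-0.06]],"rotation":[[0,0,0],[0,0,0],[0,0,0],[0,0,0],[0,0,0],[0,0,0],[0,0,0],[0,0,0],[0,0,0],[0,0,0]],"grip":[1,1,1,1,1,1,1,1,1,1]}'; python3 -c "
from h import *
show();favg(4)"
```

```text
time: 10.07
tool_pos: [0.5517, -0.2487, 0.093]
tool_rot: [0.001, 0.663, 0.748, -0.0]
contact_force: [-1.7, -1.3, 4.7]
gripper_width: 0.331
t 10.07 tcp [ 0.5517 -0.2487  0.093 ] rack [-0.004 -0.091] F [-1.7  -1.3   4.65] Flane -1.84 w 0.331 T [-0.07  0.54  0.07]
Favg [-1.41 -2.32  4.09 -0.24  0.35  0.05] se [0.4  0.15 0.15 0.03 0.03 0.01]
```

```bash
python3 -m pendant '{"linear":[[0,0,-0.04],[0,0.2,-0.08],[0,0.4,-0.08],[0,0.6,-0.08],[0,0.8,-0.08],[0,1.0,-0.08],[0,1.2,-0.08],[0,1.2,-0.08],[0,1.2,-0.08],[0,1.2,-0.08]],"rotation":[[0,0,0],[0,0,0],[0,0,0],[0,0,0],[0,0,0],[0,0,0],[0,0,0],[0,0,0],[0,0,0],[0,0,0]],"grip":[1,1,1,1,1,1,1,1,1,1]}'; python3 -c "
from h import *
show();favg(4)"
```

```text
time: 11.1
tool_pos: [0.5625, -0.246, 0.093]
tool_rot: [-0.001, 0.663, 0.748, 0.0]
contact_force: [-3.2, -0.6, 4.1]
gripper_width: 0.332
t 11.1 tcp [ 0.5625 -0.246   0.093 ] rack [ 0.007  -0.0896] F [-3.18 -0.59  4.1 ] Flane -3.23 w 0.332 T [0.11 0.71 0.1 ]
Favg [-4.   -0.47  4.4   0.28  0.76  0.06] se [0.25 0.08 0.43 0.03 0.01 0.02]
```

```bash
python3 -m pendant '{"linear":[[0,0,-0.05],[0,0,-0.1],[0,0,-0.1],[0,0,-0.1],[0,0,-0.1],[0,0,-0.1],[0,0,-0.1],[0,0,-0.1],[0,0,-0.1],[0,0,-0.1]],"rotation":[[0,0,0],[0,0,0],[0,0,0],[0,0,0],[0,0,0],[0,0,0],[0,0,0],[0,0,0],[0,0,0],[0,0,0]],"grip":[1,1,1,1,1,1,1,1,1,1]}'; python3 -c "
from h import *
show();favg(4)"
```

```text
time: 12.13
tool_pos: [0.5626, -0.2463, 0.0936]
tool_rot: [-0.0, 0.663, 0.748, 0.0]
contact_force: [0.3, 0.3, -6.5]
gripper_width: 0.333
t 12.13 tcp [ 0.5626 -0.2463  0.0936] rack [ 0.0071 -0.0899] F [ 0.31  0.32 -6.52] Flane 0.34 w 0.333 T [-0.01  0.01 -0.01]
Favg [-0.2  -0.4  -7.18 -0.    0.04  0.01] se [0.33 0.15 0.36 0.02 0.01 0.01]
```

It's now hanging just clear of the floor, so the lane force reads cleanly. I'll push on towards the pin.

```bash
python3 -m pendant '{"linear":[[0,0.1,0],[0,0.2,0],[0,0.35,0],[0,0.5,0],[0,0.65,0],[0,0.8,0],[0,0.95,0],[0,1.1,0],[0,1.2,0],[0,1.2,0]],"rotation":[[0,0,0],[0,0,0],[0,0,0],[0,0,0],[0,0,0],[0,0,0],[0,0,0],[0,0,0],[0,0,0],[0,0,0]],"grip":[1,1,1,1,1,1,1,1,1,1]}'; python3 -c "
from h import *
show();favg(4)"
```

```text
time: 13.17
tool_pos: [0.5747, -0.2449, 0.0939]
tool_rot: [-0.0, 0.663, 0.748, -0.0]
contact_force: [-4.2, 0.2, -7.2]
gripper_width: 0.332
t 13.17 tcp [ 0.5747 -0.2449  0.0939] rack [ 0.0192 -0.09  ] F [-4.21  0.21 -7.2 ] Flane -4.16 w 0.332 T [-0.12  0.84  0.02]
Favg [-3.01 -0.4  -7.66 -0.08  0.74 -0.01] se [0.28 0.2  0.2  0.02 0.01 0.02]
```

Pin contact, at about 3–4 N. I'll continue in small steps.

```bash
python3 -m pendant '{"linear":[[0,0.1,0],[0,0.2,0],[0,0.3,0],[0,0.4,0],[0,0.5,0],[0,0.6,0],[0,0.6,0],[0,0.6,0],[0,0.6,0],[0,0.6,0]],"rotation":[[0,0,0],[0,0,0],[0,0,0],[0,0,0],[0,0,0],[0,0,0],[0,0,0],[0,0,0],[0,0,0],[0,0,0]],"grip":[1,1,1,1,1,1,1,1,1,1]}'; python3 -c "
from h import *
show();favg(4)"; python3 -m pendant '{"linear":[[0,0.05,0],[0,0.1,0],[0,0.15,0],[0,0.2,0],[0,0.2,0],[0,0.2,0],[0,0.2,0],[0,0.2,0],[0,0.2,0],[0,0.2,0]],"rotation":[[0,0,0],[0,0,0],[0,0,0],[0,0,0],[0,0,0],[0,0,0],[0,0,0],[0,0,0],[0,0,0],[0,0,0]],"grip":[1,1,1,1,1,1,1,1,1,1]}'; python3 -c "
from h import *
show();favg(4)"
```

```text
time: 14.2
tool_pos: [0.5793, -0.2445, 0.094]
tool_rot: [-0.002, 0.663, 0.748, -0.001]
contact_force: [-9.0, -0.5, -4.4]
gripper_width: 0.334
t 14.2 tcp [ 0.5793 -0.2445  0.094 ] rack [ 0.0238 -0.0901] F [-9.01 -0.52 -4.39] Flane -9.01 w 0.334 T [-0.22  1.81 -0.01]
Favg [-8.93 -0.97 -4.92 -0.15  1.8  -0.01] se [0.3  0.11 0.23 0.01 0.   0.01]
time: 15.23
tool_pos: [0.5805, -0.2444, 0.0938]
tool_rot: [-0.002, 0.663, 0.748, -0.002]
contact_force: [-11.9, -1.5, -4.6]
gripper_width: 0.334
t 15.23 tcp [ 0.5805 -0.2444  0.0938] rack [ 0.025  -0.0902] F [-11.93  -1.51  -4.58] Flane -12.03 w 0.334 T [-0.21  2.21 -0.03]
Favg [-11.01  -1.49  -4.3   -0.26   2.21  -0.02] se [0.15 0.35 0.2  0.   0.01 0.01]
```

```bash
python3 -m pendant '{"linear":[[0,0.05,0],[0,0.1,0],[0,0.15,0],[0,0.15,0],[0,0.15,0],[0,0.15,0],[0,0.15,0],[0,0.15,0],[0,0.15,0],[0,0.15,0]],"rotation":[[0,0,0],[0,0,0],[0,0,0],[0,0,0],[0,0,0],[0,0,0],[0,0,0],[0,0,0],[0,0,0],[0,0,0]],"grip":[1,1,1,1,1,1,1,1,1,1]}'; python3 - <<'E'
from h import *
import cv2
show();favg(4)
o=[]
for n,(x,y,w,h) in(("side",(240,190,130,110)),("scene",(150,150,130,110))):
  i=manip.grab_frame(n)[:,:,::-1];o.append(cv2.resize(i[y:y+h,x:x+w],None,fx=3,fy=3,interpolation=cv2.INTER_CUBIC))
cv2.imwrite("pics/c3.png",np.hstack(o))
E
```

```text
time: 16.27
tool_pos: [0.5819, -0.2446, 0.0942]
tool_rot: [-0.002, 0.663, 0.748, -0.002]
contact_force: [-11.6, -1.6, -2.7]
gripper_width: 0.329
t 16.27 tcp [ 0.5819 -0.2446  0.0942] rack [ 0.0265 -0.0905] F [-11.63  -1.62  -2.67] Flane -11.74 w 0.329 T [-0.37  2.43 -0.02]
Favg [-12.03  -1.89  -2.59  -0.39   2.42  -0.02] se [0.16 0.14 0.14 0.02 0.01 0.01]
```

View pics/c3.png

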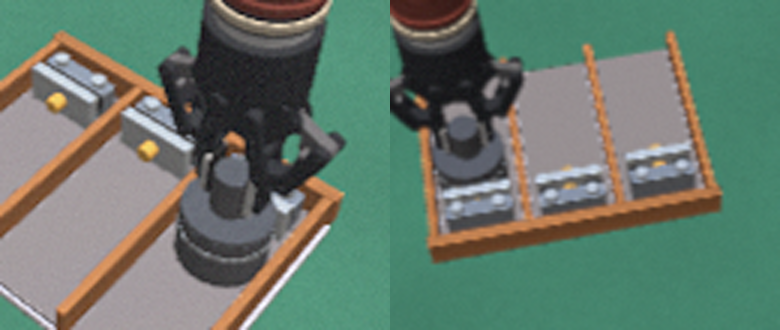

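The hub is tight up to the right stop and its pin is hidden. 12 N with only about 2 N of side force and little floor load means the cushioned face is reacting. I'll back off 2 mm, seat it on the floor, and open.

```bash
python3 -m pendant '{"linear":[[0,-0.05,0],[0,-0.1,0],[0,-0.15,0],[0,-0.2,0.03],[0,-0.2,0.05],[0,-0.2,0.05],[0,-0.2,0.05],[0,-0.2,0.05],[0,-0.2,0.05],[0,-0.2,0.05]],"rotation":[[0,0,0],[0,0,0],[0,0,0],[0,0,0],[0,0,0],[0,0,0],[0,0,0],[0,0,0],[0,0,0],[0,0,0]],"grip":[1,1,1,1,1,1,1,1,1,1]}'; python3 -c "
from h import *
show()"; python3 -m pendant '{"linear":[[0,0,0],[0,0,0],[0,0,0],[0,0,0],[0,0,0],[0,0,0],[0,0,0],[0,0,0],[0,0,0],[0,0,0]],"rotation":[[0,0,0],[0,0,0],[0,0,0],[0,0,0],[0,0,0],[0,0,0],[0,0,0],[0,0,0],[0,0,0],[0,0,0]],"grip":[0.9,0.8,0.7,0.6,0.5,0.4,0.3,0.2,0.1,0]}'; python3 -c "
from h import *
show();favg(5)"
```

```text
time: 17.4
tool_pos: [0.5808, -0.2447, 0.0939]
tool_rot: [-0.001, 0.663, 0.748, -0.002]
contact_force: [-9.7, -1.9, -4.1]
gripper_width: 0.333
t 17.4 tcp [ 0.5808 -0.2447  0.0939] rack [ 0.0253 -0.0905] F [-9.72 -1.92 -4.11] Flane -9.88 w 0.333 T [-0.3   1.89 -0.06]
time: 18.23
tool_pos: [0.5825, -0.2442, 0.0941]
tool_rot: [0.0, 0.663, 0.748, 0.0]
contact_force: [0.7, 0.2, 0.8]
gripper_width: 0.997
t 18.23 tcp [ 0.5825 -0.2442  0.0941] rack [ 0.0271 -0.0902] F [0.72 0.21 0.83] Flane 0.74 w 0.997 T [ 0.01 -0.04  0.  ]
Favg [ 0.2  -0.14  0.05 -0.    0.02  0.  ] se [0.26 0.21 0.19 0.01 0.01 0.01]
```

```bash
python3 -m pendant '{"linear":[[0,0,-0.5],[0,0,-1.5],[0,0,-3],[0,0,-5],[0,0,-7],[0,0,-9],[0,-1,-10.5],[0,-2,-11],[0,-2,-11],[0,-2,-11]],"rotation":[[0,0,0],[0,0,0],[0,0,0],[0,0,0],[0,0,0],[0,0,0],[0,0,0],[0,0,0],[0,0,0],[0,0,0]],"grip":[0,0,0,0,0,0,0,0,0,0]}'; python3 - <<'E'
from h import *
import cv2
show();c=manip.calibration("wrist");i=manip.grab_frame("wrist");cv2.imwrite("pics/w3.png",i[:,:,::-1]);np.save("w3c.npy",c,allow_pickle=True)
print("pred top",pj("wrist",[*rk(.0265,-.0905),.098],c))
i=i[:,:,::-1];cv2.imwrite("pics/w3c.png",cv2.resize(i[140:340,180:450],None,fx=2.9,fy=2.9,interpolation=cv2.INTER_CUBIC))
E
```

```text
time: 19.32
tool_pos: [0.562, -0.2467, 0.2043]
tool_rot: [0.0, 0.664, 0.748, 0.0]
contact_force: [-0.5, -0.3, -0.7]
gripper_width: 0.999
t 19.32 tcp [ 0.562  -0.2467  0.2043] rack [ 0.0064 -0.0902] F [-0.48 -0.35 -0.74] Flane -0.52 w 0.999 T [0.03 0.01 0.  ]
pred top [257.8 219.7]
```

View pics/w3c.png

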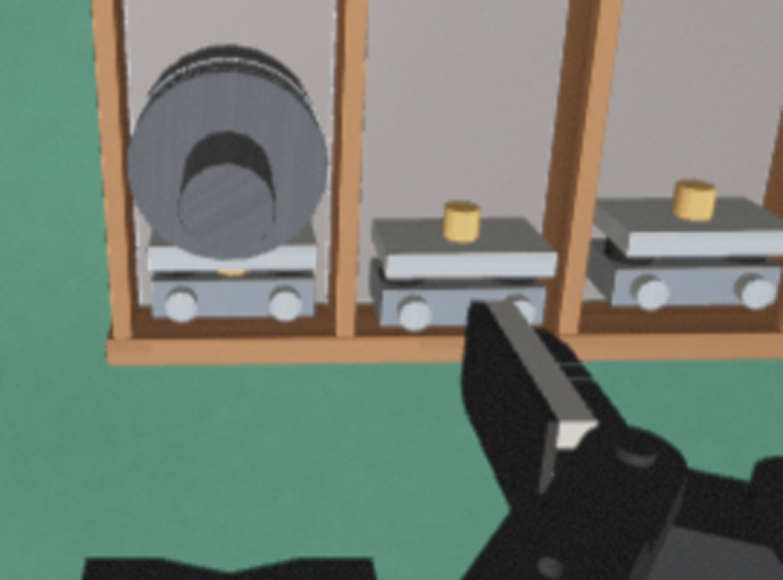

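```bash
python3 - <<'E'
from h import *
import cv2
c=np.load("w3c.npy",allow_pickle=True).item()
def rf(p):
  d=p-C;co,s=np.cos(YAW),np.sin(YAW);return np.round([co*d[0]+s*d[1],-s*d[0]+co*d[1]],4)
f=lambda x,y,z: rf(pl("wrist",180+(x+.5)/2.9-.5,140+(y+.5)/2.9-.5,z,c))
print("boss",f(227,198,.098),"drum ctr",f(228,160,.062))
print("stop R top front edge",f(160,248,.048),f(308,246,.048)," M",f(385,254,.048),f(540,252,.048)," L",f(640,233,.048))
print("pin tip M",f(462,208,.03),"pinL",f(694,187,.03), "rack back edge",f(200,340,.037))
i=cv2.imread("pics/w3.png")
for u in(234,240,284,290): print(u,i[205:250,u].mean(1).astype(int).tolist())
E
```

```text
boss [ 0.0154 -0.0904] drum ctr [ 0.0155 -0.0901]
stop R top front edge [ 0.0549 -0.1155] [ 0.0541 -0.0602]  M [ 0.0574 -0.0312] [0.0565 0.0268]  L [0.0488 0.0631]
pin tip M [0.0461 0.0016] pinL [0.0374 0.091 ] rack back edge [ 0.1006 -0.1014]
234 [113, 111, 111, 111, 112, 112, 111, 113, 112, 114, 112, 112, 111, 113, 110, 105, 103, 98, 94, 105, 174, 193, 196, 197, 197, 199, 198, 194, 133, 79, 74, 85, 142, 157, 159, 159, 157, 160, 159, 159, 158, 158, 158, 155, 114]
240 [115, 113, 113, 111, 112, 113, 111, 112, 112, 113, 115, 114, 113, 115, 115, 115, 115, 115, 115, 124, 175, 193, 196, 198, 200, 199, 197, 191, 123, 58, 55, 83, 142, 149, 120, 109, 157, 191, 197, 198, 198, 198, 198, 196, 190]
284 [113, 113, 115, 111, 112, 112, 112, 112, 113, 112, 113, 113, 110, 106, 101, 99, 98, 99, 100, 138, 185, 192, 195, 199, 199, 198, 194, 166, 97, 61, 82, 130, 156, 159, 159, 160, 158, 157, 159, 163, 162, 163, 160, 140, 94]
290 [112, 114, 120, 126, 144, 158, 161, 162, 162, 163, 163, 162, 162, 162, 162, 163, 162, 162, 160, 159, 161, 162, 161, 161, 160, 161, 160, 161, 162, 161, 163, 162, 161, 162, 161, 159, 161, 160, 157, 112, 77, 64, 69, 70, 70]
```

The brass pin now shows behind the right stop plate, so it has been pushed in. But the drum appears about 4 mm short of the face (axis 0.0155, face 0.0545), so it may have rebounded. I'll re-grip, push once more, and unload before opening.

```bash
python3 -m pendant '{"linear":[[0,0.5,1.5],[0,1,4],[0,1.4,6.5],[0,1.4,8.5],[0,1.4,10],[0,1.4,10.8],[0,1.4,11],[0,1.4,11],[0,1.4,11],[0,1.4,11]],"rotation":[[0,0,0],[0,0,0],[0,0,0],[0,0,0],[0,0,0],[0,0,0],[0,0,0],[0,0,0],[0,0,0],[0,0,0]],"grip":[0,0,0,0,0,0,0,0.2,0.5,0.7]}';python3 -m pendant '{"linear":[[0,0,0],[0,0,0],[0,0,0],[0,0,0],[0,0,0],[0,0,0],[0,0.1,0],[0,0.2,0],[0,0.3,0],[0,0.3,0]],"rotation":[[0,0,0],[0,0,0],[0,0,0],[0,0,0],[0,0,0],[0,0,0],[0,0,0],[0,0,0],[0,0,0],[0,0,0]],"grip":[1,1,1,1,1,1,1,1,1,1]}'; python3 -c "
from h import *
show()"
```

```text
time: 20.2
tool_pos: [0.5771, -0.2453, 0.0951]
tool_rot: [0.001, 0.663, 0.748, 0.0]
contact_force: [-0.2, 0.3, 0.8]
gripper_width: 0.602
time: 21.03
tool_pos: [0.5779, -0.2455, 0.0955]
tool_rot: [-0.001, 0.663, 0.748, -0.002]
contact_force: [-10.0, -0.8, 13.3]
gripper_width: 0.331
t 21.03 tcp [ 0.5779 -0.2455  0.0955] rack [ 0.0224 -0.0909] F [-9.98 -0.79 13.26] Flane -10.0 w 0.331 T [-0.21  1.75 -0.01]
```

```bash
python3 -m pendant '{"linear":[[0,0,-0.05],[0,0,-0.1],[0,0,-0.15],[0,0,-0.15],[0,0.05,-0.15],[0,0.1,-0.15],[0,0.15,-0.15],[0,0.15,-0.15],[0,0.15,-0.15],[0,0.15,-0.15]],"rotation":[[0,0,0],[0,0,0],[0,0,0],[0,0,0],[0,0,0],[0,0,0],[0,0,0],[0,0,0],[0,0,0],[0,0,0]],"grip":[1,1,1,1,1,1,1,1,1,1]}'; python3 -c "
from h import *
show();favg(3)"
```

```text
time: 21.87
tool_pos: [0.5785, -0.2453, 0.0958]
tool_rot: [-0.002, 0.663, 0.748, -0.003]
contact_force: [-9.3, -2.3, 7.9]
gripper_width: 0.331
t 21.87 tcp [ 0.5785 -0.2453  0.0958] rack [ 0.0229 -0.0909] F [-9.25 -2.3   7.89] Flane -9.46 w 0.331 T [-0.53  1.71 -0.05]
Favg [-9.79 -2.32  8.48 -0.46  1.77 -0.  ] se [0.21 0.18 0.07 0.02 0.01 0.02]
```

```bash
python3 -m pendant '{"linear":[[0,0,-0.05],[0,0.05,-0.1],[0,0.1,-0.1],[0,0.15,-0.1],[0,0.2,-0.1],[0,0.25,-0.1],[0,0.3,-0.1],[0,0.3,-0.1],[0,0.3,-0.1],[0,0.3,-0.1]],"rotation":[[0,0,0],[0,0,0],[0,0,0],[0,0,0],[0,0,0],[0,0,0],[0,0,0],[0,0,0],[0,0,0],[0,0,0]],"grip":[1,1,1,1,1,1,1,1,1,1]}'; python3 -c "
from h import *
show();favg(3)"
```

```text
time: 22.85
tool_pos: [0.5803, -0.245, 0.0962]
tool_rot: [-0.003, 0.663, 0.748, -0.004]
contact_force: [-12.2, -3.4, 8.6]
gripper_width: 0.332
t 22.85 tcp [ 0.5803 -0.245   0.0962] rack [ 0.0247 -0.0907] F [-12.22  -3.43   8.55] Flane -12.54 w 0.332 T [-0.58  2.38  0.02]
Favg [-12.36  -3.08   8.87  -0.56   2.35  -0.06] se [0.13 0.3  0.11 0.01 0.02 0.  ]
```

```bash
python3 -m pendant '{"linear":[[0,-0.05,0],[0,-0.1,-0.03],[0,-0.15,-0.05],[0,-0.2,-0.05],[0,-0.25,-0.05],[0,-0.3,-0.05],[0,-0.35,-0.05],[0,-0.35,-0.05],[0,-0.35,-0.05],[0,-0.35,-0.05]],"rotation":[[0,0,0],[0,0,0],[0,0,0],[0,0,0],[0,0,0],[0,0,0],[0,0,0],[0,0,0],[0,0,0],[0,0,0]],"grip":[1,1,1,1,1,1,1,1,1,1]}'; python3 -c "
from h import *
show();favg(3)"
```

```text
time: 23.83
tool_pos: [0.5783, -0.2451, 0.0956]
tool_rot: [-0.001, 0.663, 0.748, -0.002]
contact_force: [-3.6, -4.1, 0.2]
gripper_width: 0.328
t 23.83 tcp [ 0.5783 -0.2451  0.0956] rack [ 0.0228 -0.0906] F [-3.56 -4.13  0.23] Flane -4.03 w 0.328 T [-0.75  0.75 -0.04]
Favg [-4.58 -3.66 -0.12 -0.7   0.73 -0.06] se [0.04 0.14 0.2  0.01 0.01 0.01]
```

Low load now, so I'll open and rise.

```bash
python3 -m pendant '{"linear":[[0,-0.1,0],[0,-0.1,0],[0,-0.1,0],[0,-0.1,0],[0,-0.1,0],[0,-0.1,0],[0,-0.1,0],[0,-0.1,0],[0,-0.1,0],[0,-0.1,0]],"rotation":[[0,0,0],[0,0,0],[0,0,0],[0,0,0],[0,0,0],[0,0,0],[0,0,0],[0,0,0],[0,0,0],[0,0,0]],"grip":[1,0.9,0.8,0.7,0.6,0.4,0.2,0,0,0]}';python3 -m pendant '{"linear":[[0,0,-0.5],[0,0,-1.5],[0,0,-3],[0,0,-5],[0,0,-7],[0,0,-9],[0,-1,-10.5],[0,-2,-11],[0,-2,-11],[0,-2,-11]],"rotation":[[0,0,0],[0,0,0],[0,0,0],[0,0,0],[0,0,0],[0,0,0],[0,0,0],[0,0,0],[0,0,0],[0,0,0]],"grip":[0,0,0,0,0,0,0,0,0,0]}'; python3 - <<'E'
from h import *
import cv2
show();c=manip.calibration("wrist");i=manip.grab_frame("wrist")[:,:,::-1];cv2.imwrite("pics/w4.png",i);np.save("w4c.npy",c,allow_pickle=True)
a=cv2.imread("pics/w3.png");f=lambda i:cv2.resize(i[150:270,190:330],None,fx=2.8,fy=2.8,interpolation=cv2.INTER_CUBIC)
cv2.imwrite("pics/w4c.png",np.hstack([f(a),f(i)]))
go(.611,.1965,.2)
E
```

```text
time: 24.82
tool_pos: [0.5796, -0.2444, 0.0971]
tool_rot: [0.0, 0.663, 0.748, 0.0]
contact_force: [-1.0, -0.9, -0.1]
gripper_width: 1.0
time: 25.65
tool_pos: [0.5589, -0.247, 0.2068]
tool_rot: [0.0, 0.664, 0.748, 0.0]
contact_force: [0.3, 0.2, -0.2]
gripper_width: 1.0
t 25.65 tcp [ 0.5589 -0.247   0.2068] rack [ 0.0033 -0.0901] F [ 0.34  0.25 -0.25] Flane 0.36 w 1.0 T [ 0.02 -0.01  0.01]
lin cm [43.38 10.48  0.61] rot [-0.04 -0.05 -0.04]
```

View pics/w4c.png

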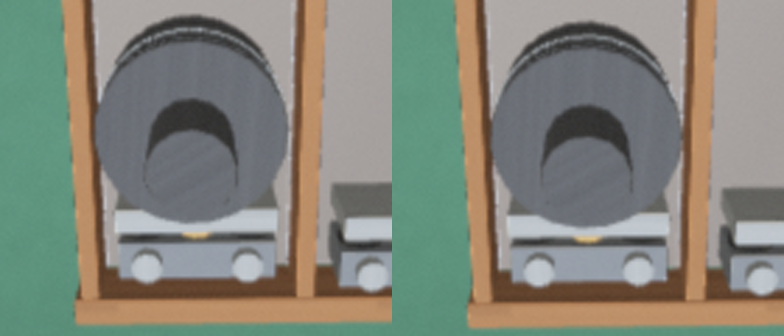

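The hub stands in the same place relative to the stop after both pushes, upright, with the pin's tail visible behind the plate. The right hub is therefore home, and I'll go on to the second hub.

```bash
python3 -m pendant '{"linear":[[1,0.2,0],[4,1,0],[8,2,0],[12,3,0],[16,4,0],[20,5,0],[24,6,0],[28,7,0],[32,8,0],[36,8.8,0]],"rotation":[[0,0,0],[0,0,0],[0,0,0],[0,0,0],[0,0,0],[0,0,0],[0,0,0],[0,0,0],[0,0,0],[0,0,0]],"grip":[0,0,0,0,0,0,0,0,0,0]}';python3 -m pendant '{"linear":[[3,0.7,0],[5.5,1.3,0],[7,1.6,0],[7.4,1.7,0],[7.4,1.7,0],[7.4,1.7,0],[7.4,1.7,0],[7.4,1.7,0],[7.4,1.7,0],[7.4,1.7,0]],"rotation":[[0,0,0],[0,0,0],[0,0,0],[0,0,0],[0,0,0],[0,0,0],[0,0,0],[0,0,0],[0,0,0],[0,0,0]],"grip":[0,0,0,0,0,0,0,0,0,0]}'; python3 -c "
from h import *
show();go(.611,.1965,.0795)"
```

```text
time: 26.53
tool_pos: [0.6028, 0.124, 0.2053]
tool_rot: [-0.001, 0.663, 0.748, -0.001]
contact_force: [0.5, -0.6, 0.0]
gripper_width: 0.996
time: 27.37
tool_pos: [0.6117, 0.1956, 0.2069]
tool_rot: [0.0, 0.664, 0.748, 0.0]
contact_force: [-0.3, 0.2, 0.1]
gripper_width: 1.003
t 27.37 tcp [0.6117 0.1956 0.2069] rack [0.1089 0.343 ] F [-0.35  0.21  0.07] Flane -0.32 w 1.003 T [ 0.03 -0.03  0.  ]
lin cm [ 0.09 -0.06 12.74] rot [ 0.01  0.   -0.09]
```

```bash
python3 -m pendant '{"linear":[[0.1,-0.05,1],[0.1,-0.05,3.5],[0.1,-0.05,6.5],[0.1,-0.05,9],[0.1,-0.05,11],[0.1,-0.05,12.2],[0.1,-0.05,12.6],[0.1,-0.05,12.6],[0.1,-0.05,12.6],[0.1,-0.05,12.6]],"rotation":[[0,0,0],[0,0,0],[0,0,0],[0,0,0],[0,0,0],[0,0,0],[0,0,0],[0,0,0],[0,0,0],[0,0,0]],"grip":[0,0,0,0,0,0,0,0,0,0.2]}';python3 -m pendant '{"linear":[[0,0,0],[0,0,0],[0,0,0],[0,0,0],[0,0,0],[0,0,0],[0,0,0],[0,0,0],[0,0,0],[0,0,0]],"rotation":[[0,0,0],[0,0,0],[0,0,0],[0,0,0],[0,0,0],[0,0,0],[0,0,0],[0,0,0],[0,0,0],[0,0,0]],"grip":[0.3,0.5,0.7,0.9,1,1,1,1,1,1]}'; python3 -c "
from h import *
show()";python3 -m pendant '{"linear":[[0,0,-0.2],[0,0,-0.6],[0,0,-1.2],[0,0,-2.4],[0,0,-4],[0,0,-6],[0,0,-8],[0,0,-10],[0,0,-11.5],[0,0,-12]],"rotation":[[0,0,0],[0,0,0],[0,0,0],[0,0,0],[0,0,0],[0,0,0],[0,0,0],[0,0,0],[0,0,0],[0,0,0]],"grip":[1,1,1,1,1,1,1,1,1,1]}'; python3 -c "
from h import *
favg(3);favg(10);show()
for y in (.09,0):go(*rk(-.035,y),.2)"
```

```text
time: 28.2
tool_pos: [0.6122, 0.1977, 0.0827]
tool_rot: [0.001, 0.663, 0.748, 0.001]
contact_force: [0.9, 0.8, 0.3]
gripper_width: 0.884
time: 29.03
tool_pos: [0.6115, 0.1971, 0.0816]
tool_rot: [0.001, 0.663, 0.748, 0.0]
contact_force: [-0.5, -3.4, 6.0]
gripper_width: 0.334
t 29.03 tcp [0.6115 0.1971 0.0816] rack [0.1089 0.3444] F [-0.49 -3.38  6.04] Flane -0.89 w 0.334 T [-0.58  0.    0.05]
time: 29.87
tool_pos: [0.6123, 0.198, 0.2049]
tool_rot: [0.002, 0.663, 0.748, 0.002]
contact_force: [0.4, -0.7, -4.4]
gripper_width: 0.331
Favg [ 0.66 -0.41 -4.74 -0.02  0.04  0.  ] se [0.2  0.57 0.61 0.02 0.01 0.02]
Favg [-0.31  0.05 -4.47 -0.    0.    0.  ] se [0.17 0.14 0.25 0.01 0.01 0.01]
t 30.52 tcp [0.6108 0.1974 0.2004] rack [0.1082 0.3448] F [-0.85  1.   -4.53] Flane -0.72 w 0.332 T [0.03 0.07 0.04]
lin cm [-25.49 -14.32   0.05] rot [-0.03  0.   -0.01]
lin cm [-34.49 -14.32   0.05] rot [-0.03  0.   -0.01]
```

4.5 N corresponds to about 0.455 kg, so this hub is plaster-filled and goes in the middle lane.

```bash
python3 -m pendant '{"linear":[[-0.7,-0.3,0],[-2.5,-1,0],[-5.5,-2.3,0],[-9,-3.7,0],[-12.5,-5.2,0],[-16,-6.6,0],[-19.5,-8.1,0],[-23,-9.5,0],[-26.5,-11,0],[-29.5,-12.2,0]],"rotation":[[0,0,0],[0,0,0],[0,0,0],[0,0,0],[0,0,0],[0,0,0],[0,0,0],[0,0,0],[0,0,0],[0,0,0]],"grip":[1,1,1,1,1,1,1,1,1,1]}';python3 -m pendant '{"linear":[[-2,-0.9,0],[-3.5,-1.5,0],[-4.5,-2,0],[-5,-2.1,0],[-5,-2.1,0.5],[-5,-2.1,1.5],[-5,-2.1,3],[-5,-2.1,4],[-5,-2.1,4.5],[-5,-2.1,4.5]],"rotation":[[0,0,0],[0,0,0],[0,0,0],[0,0,0],[0,0,0],[0,0,0],[0,0,0],[0,0,0],[0,0,0],[0,0,0]],"grip":[1,1,1,1,1,1,1,1,1,1]}'; python3 -c "
from h import *
show();go(*rk(-.035,0),.1)"
```

```text
time: 31.35
tool_pos: [0.5238, -0.1125, 0.201]
tool_rot: [0.0, 0.664, 0.748, -0.0]
contact_force: [1.0, -0.1, -3.9]
gripper_width: 0.33
time: 32.18
tool_pos: [0.5092, -0.1608, 0.1531]
tool_rot: [-0.002, 0.663, 0.749, -0.001]
contact_force: [0.1, 0.9, -4.8]
gripper_width: 0.334
t 32.18 tcp [ 0.5092 -0.1608  0.1531] rack [-0.0357  0.0014] F [ 0.14  0.91 -4.81] Flane 0.25 w 0.334 T [ 0.03 -0.   -0.02]
lin cm [-0.15  0.09  5.31] rot [-0.22 -0.15  0.05]
```

```bash
python3 -m pendant '{"linear":[[-0.1,0,0.5],[-0.1,0,1.5],[-0.1,0,2.5],[-0.1,0,3.5],[-0.1,0,4.2],[-0.1,0,4.6],[-0.1,0,4.9],[-0.1,0,5.1],[-0.1,0,5.2],[-0.1,0,5.2]],"rotation":[[0,0,0],[0,0,0],[0,0,0],[0,0,0],[0,0,0],[0,0,0],[0,0,0],[0,0,0],[0,0,0],[0,0,0]],"grip":[1,1,1,1,1,1,1,1,1,1]}'; python3 -c "
from h import *
show()"; python3 -m pendant '{"linear":[[0,0,0.1],[0,0,0.2],[0,0,0.3],[0,0,0.4],[0,0,0.45],[0,0,0.5],[0,0,0.5],[0,0,0.5],[0,0,0.5],[0,0,0.5]],"rotation":[[0,0,0],[0,0,0],[0,0,0],[0,0,0],[0,0,0],[0,0,0],[0,0,0],[0,0,0],[0,0,0],[0,0,0]],"grip":[1,1,1,1,1,1,1,1,1,1]}'; python3 -c "
from h import *
show()"
```

```text
time: 33.02
tool_pos: [0.5106, -0.1633, 0.1039]
tool_rot: [0.0, 0.663, 0.748, 0.0]
contact_force: [-0.6, -0.3, -4.5]
gripper_width: 0.331
t 33.02 tcp [ 0.5106 -0.1633  0.1039] rack [-0.0346 -0.0012] F [-0.58 -0.34 -4.47] Flane -0.62 w 0.331 T [ 0.    0.03 -0.03]
time: 33.85
tool_pos: [0.5105, -0.1632, 0.0988]
tool_rot: [0.0, 0.663, 0.748, 0.0]
contact_force: [0.2, 0.3, -3.8]
gripper_width: 0.332
t 33.85 tcp [ 0.5105 -0.1632  0.0988] rack [-0.0347 -0.0011] F [ 0.19  0.3  -3.76] Flane 0.23 w 0.332 T [ 0.05 -0.02  0.01]
```

```bash
python3 -m pendant '{"linear":[[0.1,0,0.1],[0.1,0,0.2],[0.1,0,0.3],[0.1,0,0.35],[0.1,0,0.4],[0.1,0,0.45],[0.1,0,0.45],[0.1,0,0.45],[0.1,0,0.45],[0.1,0,0.45]],"rotation":[[0,0,0],[0,0,0],[0,0,0],[0,0,0],[0,0,0],[0,0,0],[0,0,0],[0,0,0],[0,0,0],[0,0,0]],"grip":[1,1,1,1,1,1,1,1,1,1]}'; python3 -c "
from h import *
show()"
```

```text
time: 34.68
tool_pos: [0.5103, -0.1622, 0.0943]
tool_rot: [0.0, 0.663, 0.748, 0.0]
contact_force: [0.5, 0.0, -4.6]
gripper_width: 0.333
t 34.68 tcp [ 0.5103 -0.1622  0.0943] rack [-0.0347 -0.0001] F [ 0.51  0.02 -4.64] Flane 0.5 w 0.333 T [-0.04  0.01  0.04]
```

```bash
python3 -m pendant '{"linear":[[0,0,0.03],[0,0.1,0.06],[0,0.6,0.06],[0,1.3,0.06],[0,2,0.06],[0,2.7,0.06],[0,3.3,0.06],[0,3.8,0.06],[0,4,0.06],[0,4,0.06]],"rotation":[[0,0,0],[0,0,0],[0,0,0],[0,0,0],[0,0,0],[0,0,0],[0,0,0],[0,0,0],[0,0,0],[0,0,0]],"grip":[1,1,1,1,1,1,1,1,1,1]}'; python3 -c "
from h import *
show();favg(3)"
```

```text
time: 35.52
tool_pos: [0.5508, -0.1573, 0.0937]
tool_rot: [0.0, 0.663, 0.748, 0.0]
contact_force: [0.1, 0.3, -2.8]
gripper_width: 0.332
t 35.52 tcp [ 0.5508 -0.1573  0.0937] rack [ 0.006  -0.0002] F [ 0.13  0.28 -2.83] Flane 0.16 w 0.332 T [ 0.05 -0.1   0.02]
Favg [ 0.61 -0.12 -3.64  0.04 -0.1  -0.03] se [0.08 0.1  0.15 0.01 0.02 0.02]
```

Light floor contact. I'll slide on towards the pin.

```bash
python3 -m pendant '{"linear":[[0,0.1,0],[0,0.3,0],[0,0.5,0],[0,0.7,0],[0,0.9,0],[0,1.1,0],[0,1.3,0],[0,1.4,0],[0,1.4,0],[0,1.4,0]],"rotation":[[0,0,0],[0,0,0],[0,0,0],[0,0,0],[0,0,0],[0,0,0],[0,0,0],[0,0,0],[0,0,0],[0,0,0]],"grip":[1,1,1,1,1,1,1,1,1,1]}'; python3 -c "
from h import *
show();favg(3)"; python3 -m pendant '{"linear":[[0,0.1,0],[0,0.15,0],[0,0.2,0],[0,0.25,0],[0,0.3,0],[0,0.35,0],[0,0.4,0],[0,0.4,0],[0,0.4,0],[0,0.4,0]],"rotation":[[0,0,0],[0,0,0],[0,0,0],[0,0,0],[0,0,0],[0,0,0],[0,0,0],[0,0,0],[0,0,0],[0,0,0]],"grip":[1,1,1,1,1,1,1,1,1,1]}'; python3 -c "
from h import *
show();favg(3)"
```

```text
time: 36.5
tool_pos: [0.5629, -0.1559, 0.0938]
tool_rot: [-0.001, 0.663, 0.748, -0.001]
contact_force: [-6.0, -0.3, 3.1]
gripper_width: 0.335
t 36.5 tcp [ 0.5629 -0.1559  0.0938] rack [ 0.0182 -0.0002] F [-6.   -0.27  3.1 ] Flane -5.99 w 0.335 T [0.01 1.2  0.07]
Favg [-5.92 -1.21  2.34 -0.03  1.17  0.03] se [0.14 0.33 0.17 0.01 0.02 0.  ]
time: 37.48
tool_pos: [0.5667, -0.1555, 0.0938]
tool_rot: [-0.001, 0.663, 0.748, -0.001]
contact_force: [-6.7, -0.5, 2.2]
gripper_width: 0.335
t 37.48 tcp [ 0.5667 -0.1555  0.0938] rack [ 0.022  -0.0002] F [-6.73 -0.47  2.23] Flane -6.74 w 0.335 T [-0.01  1.35  0.06]
Favg [-6.69 -0.82  3.01 -0.04  1.37  0.05] se [0.22 0.07 0.11 0.01 0.02 0.01]
```

The force is flat, so the pin is being pushed in. Continuing.

```bash
python3 -m pendant '{"linear":[[0,0.05,-0.02],[0,0.1,-0.04],[0,0.15,-0.04],[0,0.2,-0.04],[0,0.25,-0.04],[0,0.3,-0.04],[0,0.3,-0.04],[0,0.3,-0.04],[0,0.3,-0.04],[0,0.3,-0.04]],"rotation":[[0,0,0],[0,0,0],[0,0,0],[0,0,0],[0,0,0],[0,0,0],[0,0,0],[0,0,0],[0,0,0],[0,0,0]],"grip":[1,1,1,1,1,1,1,1,1,1]}'; python3 -c "
from h import *
show();favg(3)"; python3 -m pendant '{"linear":[[0,0.05,0],[0,0.1,0],[0,0.15,0],[0,0.2,0],[0,0.2,0],[0,0.2,0],[0,0.2,0],[0,0.2,0],[0,0.2,0],[0,0.2,0]],"rotation":[[0,0,0],[0,0,0],[0,0,0],[0,0,0],[0,0,0],[0,0,0],[0,0,0],[0,0,0],[0,0,0],[0,0,0]],"grip":[1,1,1,1,1,1,1,1,1,1]}'; python3 -c "
from h import *
show();favg(3)"
```

```text
time: 38.47
tool_pos: [0.5695, -0.1551, 0.0938]
tool_rot: [-0.002, 0.663, 0.748, -0.001]
contact_force: [-6.0, -1.3, 2.2]
gripper_width: 0.33
t 38.47 tcp [ 0.5695 -0.1551  0.0938] rack [ 0.0249 -0.0002] F [-6.03 -1.32  2.2 ] Flane -6.14 w 0.33 T [-0.06  1.28  0.08]
Favg [-5.7  -1.06  1.62 -0.09  1.26  0.06] se [0.24 0.17 0.13 0.01 0.02 0.02]
time: 39.45
tool_pos: [0.571, -0.1549, 0.094]
tool_rot: [-0.002, 0.663, 0.748, -0.002]
contact_force: [-9.3, -0.8, 3.1]
gripper_width: 0.324
t 39.45 tcp [ 0.571  -0.1549  0.094 ] rack [ 0.0264 -0.0002] F [-9.32 -0.85  3.11] Flane -9.35 w 0.324 T [-0.1   1.68  0.09]
Favg [-8.3  -1.15  3.71 -0.1   1.65  0.08] se [0.3  0.18 0.35 0.02 0.01 0.01]
```

The force is rising from about 0.025 m, which is the face. Two more millimetres to confirm.

```bash
python3 -m pendant '{"linear":[[0,0.05,-0.02],[0,0.1,-0.04],[0,0.15,-0.04],[0,0.2,-0.04],[0,0.2,-0.04],[0,0.2,-0.04],[0,0.2,-0.04],[0,0.2,-0.04],[0,0.2,-0.04],[0,0.2,-0.04]],"rotation":[[0,0,0],[0,0,0],[0,0,0],[0,0,0],[0,0,0],[0,0,0],[0,0,0],[0,0,0],[0,0,0],[0,0,0]],"grip":[1,1,1,1,1,1,1,1,1,1]}'; python3 -c "
from h import *
show();favg(3)"; python3 -m pendant '{"linear":[[0,0.05,0],[0,0.1,0],[0,0.15,0],[0,0.15,0],[0,0.15,0],[0,0.15,0],[0,0.15,0],[0,0.15,0],[0,0.15,0],[0,0.15,0]],"rotation":[[0,0,0],[0,0,0],[0,0,0],[0,0,0],[0,0,0],[0,0,0],[0,0,0],[0,0,0],[0,0,0],[0,0,0]],"grip":[1,1,1,1,1,1,1,1,1,1]}'; python3 -c "
from h import *
show();favg(3)"
```

```text
time: 40.43
tool_pos: [0.5722, -0.1548, 0.0941]
tool_rot: [-0.003, 0.663, 0.748, -0.003]
contact_force: [-10.8, -1.5, 4.6]
gripper_width: 0.332
t 40.43 tcp [ 0.5722 -0.1548  0.0941] rack [ 0.0276 -0.0002] F [-10.85  -1.48   4.59] Flane -10.95 w 0.332 T [-0.19  2.12  0.07]
Favg [-10.33  -1.51   4.62  -0.18   2.15   0.04] se [0.29 0.31 0.12 0.01 0.02 0.  ]
time: 41.42
tool_pos: [0.5732, -0.1547, 0.0943]
tool_rot: [-0.004, 0.663, 0.748, -0.003]
contact_force: [-13.5, -1.4, 6.7]
gripper_width: 0.333
t 41.42 tcp [ 0.5732 -0.1547  0.0943] rack [ 0.0286 -0.0002] F [-13.52  -1.39   6.68] Flane -13.58 w 0.333 T [-0.21  2.57  0.06]
Favg [-13.27  -1.42   6.23  -0.23   2.59   0.04] se [0.19 0.41 0.13 0.01 0.01 0.02]
```

A clear stop at 13.3 N. I'll unload, then open and rise.

```bash
python3 -m pendant '{"linear":[[0,-0.05,0],[0,-0.1,-0.03],[0,-0.15,-0.05],[0,-0.2,-0.05],[0,-0.25,-0.05],[0,-0.3,-0.05],[0,-0.35,-0.05],[0,-0.4,-0.05],[0,-0.4,-0.05],[0,-0.4,-0.05]],"rotation":[[0,0,0],[0,0,0],[0,0,0],[0,0,0],[0,0,0],[0,0,0],[0,0,0],[0,0,0],[0,0,0],[0,0,0]],"grip":[1,1,1,1,1,1,1,1,1,1]}'; python3 -c "
from h import *
show()"
```

```text
time: 42.4
tool_pos: [0.5707, -0.1548, 0.0938]
tool_rot: [-0.002, 0.663, 0.748, -0.002]
contact_force: [-5.1, -1.3, -1.3]
gripper_width: 0.333
t 42.4 tcp [ 0.5707 -0.1548  0.0938] rack [ 0.0261 -0.    ] F [-5.09 -1.26 -1.33] Flane -5.21 w 0.333 T [-0.22  1.02 -0.06]
```

```bash
python3 -m pendant '{"linear":[[0,-0.1,0],[0,-0.1,0],[0,-0.1,0],[0,-0.1,0],[0,-0.1,0],[0,-0.1,0],[0,-0.1,0],[0,-0.1,0],[0,-0.1,0],[0,-0.1,0]],"rotation":[[0,0,0],[0,0,0],[0,0,0],[0,0,0],[0,0,0],[0,0,0],[0,0,0],[0,0,0],[0,0,0],[0,0,0]],"grip":[1,0.9,0.8,0.7,0.6,0.4,0.2,0,0,0]}';python3 -m pendant '{"linear":[[0,0,-0.5],[0,0,-1.5],[0,0,-3],[0,0,-5],[0,0,-7],[0,0,-9],[0,-1,-10.5],[0,-2,-11],[0,-2,-11],[0,-2,-11]],"rotation":[[0,0,0],[0,0,0],[0,0,0],[0,0,0],[0,0,0],[0,0,0],[0,0,0],[0,0,0],[0,0,0],[0,0,0]],"grip":[0,0,0,0,0,0,0,0,0,0]}'; python3 - <<'E'
from h import *
import cv2
show();c=manip.calibration("wrist");i=manip.grab_frame("wrist")[:,:,::-1];cv2.imwrite("pics/w5.png",i);np.save("w5c.npy",c,allow_pickle=True)
s=manip.grab_frame("side")[:,:,::-1];g=lambda a,x,y:cv2.resize(a[y:y+130,x:x+200],None,fx=2,fy=2,interpolation=cv2.INTER_CUBIC)
sc=manip.grab_frame("scene")[:,:,::-1]
o=np.zeros((560,800,3),np.uint8)
o[:300]=cv2.resize(i[150:270,140:460],(800,300),interpolation=cv2.INTER_CUBIC)
o[300:]=np.hstack([g(s,190,190),g(sc,120,140)])
cv2.imwrite("pics/c5.png",o)
E
```

```text
time: 43.23
tool_pos: [0.572, -0.1549, 0.0955]
tool_rot: [0.001, 0.663, 0.748, 0.0]
contact_force: [-0.3, -0.1, 0.2]
gripper_width: 0.997
time: 44.07
tool_pos: [0.5518, -0.1574, 0.2061]
tool_rot: [0.001, 0.664, 0.748, 0.0]
contact_force: [-1.0, -0.2, -0.3]
gripper_width: 0.994
t 44.07 tcp [ 0.5518 -0.1574  0.2061] rack [ 0.007  -0.0003] F [-1.01 -0.16 -0.34] Flane -1.02 w 0.994 T [ 0.   -0.03  0.06]
```

View pics/c5.png

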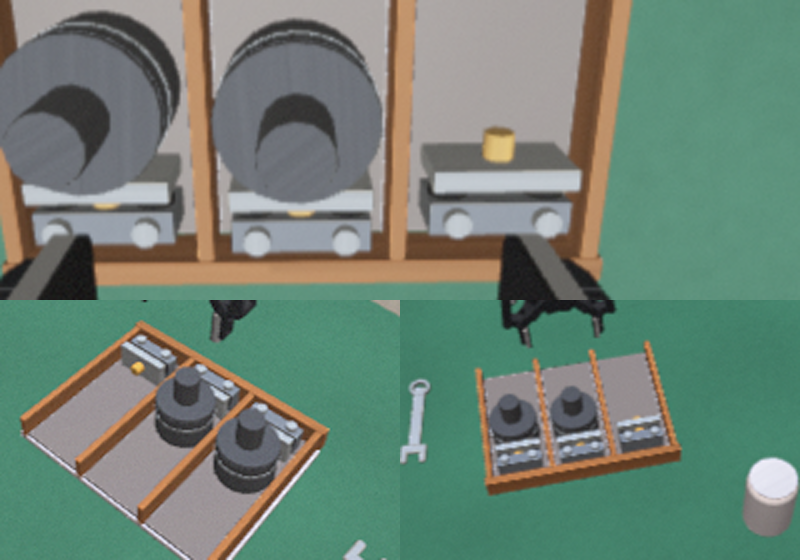

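Both hubs stand upright in the right and middle lanes, tight to their stops. Both brass pin tails show behind the plates, while the untouched left pin still sticks out. The tin and spanner look undisturbed and the gripper is clear, so I'm handing in.

```bash
python3 -c "
from plant import manip
print(manip.job_done())"
```

```text
the job is handed in; nothing more can be done
None
```

Both hubs are in the rack and let go, and the job was handed in at about 44 s of the 72 s allowed. No verdict was reported.

- **Near hub:** it weighed 7.4 N (about 0.76 kg), so it is solid and went in the right lane. I pushed it to the stop twice, at about 12 N each time.
- **Far hub:** it weighed 4.5 N (about 0.46 kg), so it is plaster-filled and went in the middle lane. It took about 6 N while the pin slid in, then rose to a clear stop at 13 N. I eased the load off before opening the gripper.

**Last checks:** the final pictures show both hubs upright and close against their stops. Both pin tails show behind the stop plates, and the untouched left pin still sticks out. The tin and spanner look unmoved and the gripper is clear. The plaster block was outside that last picture, but the arm never went near it.

**One check disagreed:** after the first release, the wrist picture put the right hub about 4 mm short of the stop face. The second push left it in the same place, so I put this down to the camera calibration. Pin depth was judged by feel and by sight, not measured.

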